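# Hang a sight target and find it in the swivel mirror

## Robot

A 6-joint arm with a two-finger parallel gripper is mounted at the origin on a cart in front of the work surface, level with it; the furniture and walls round the work are solid. World frame = base frame: x ahead of the robot, y to its left, z up, the work surface at z = 0. Lengths are in m, angles in rad, forces in N, time in s.
With the tool pointing down it reaches from about 0.275 to 0.825 m from the base axis. Payload 5.2 kg.
Tool frame: the origin (TCP) lies at the very end of the fingers, on their centre line; the grasp point (between the pads) lies 19 mm behind it (arm.hold_point_z is the distance from the TCP to the grasp point, in m); z points along the fingers, y is the line along which they close (so a half turn about z gives the same grasp; the last joint's range is limited). The gripper opens to 93 mm and grips with 3 to 60 N. Pads are 15 mm wide; open, the fingers measure 128 mm over their backs; the gripper's body (75 mm by 188 mm) begins 65 mm behind the grasp point.
Start: joints at [-1.39, 0.259, 1.535, -0, 1.348, -0.203], TCP at [0.206, -0.51, 0.219] pointing down, gripper open.
Joint ranges: [-3.14, 3.14], [-0.91, 2.08], [0.19, 2.58], [-1.22, 4.36], [0.22, 2.71], [-3.12, 3.12]. Speed limits (rad/s): [2.57, 2.57, 3.14, 3.14, 3.14, 3.14].

## Interface

Orientations are given as a rotation vector (axis times angle).
In Python, from bench import arm gives the robot as it stands.
- The arm moves only by the tool apply_moves, never from a script. Its argument "motion" is a list that holds one entry, the list of rows, each a list of 5 numbers: the closure, from -1 (fully open) to 1 (shut), so that 0 is half open, then the shift along the tool's x, y, z in cm, then the turn about the tool's z in rad. In form: [[[claw, dx, dy, dz, twist], ...]]. A call has exactly 10 rows; each row is the pose to reach, as a shift and turn from the pose commanded when the call began, along the tool's axes at that moment; what a row does not reach only later rows make up. A row lasts 1/12 s, in which the tool goes at most 41.7 mm and 7.16 degrees, less where a joint would pass 70% of its speed; a pose out of reach is approached as far as the arm can. A call with a gripper value outside its range is refused whole. The fingers move at their own pace and stop on an object; "force" is the grip in N (left out, the last holds). Time passes only in rows, so rows that repeat a pose let the fingers close, or fill a call up. It gives the time, the measured TCP pose, the force, the opening and the grip force at its end, in the units of the state.
- arm.observe(): the state, without advancing time (a new reading comes with each control period).
- arm.grab_frame(name): name is "side" or "top" or "wrist"; returns the picture (384x512x3 uint8, blue, green, red); there is no depth.
- arm.get_calibration(name): a dict with "vfov" (degrees; the focal length in pixels is half the picture's height over the tangent of half this angle, whatever the lens; pixels are square), "cx", "cy" (the principal point, pixels), "rvec" (rotation vector, rad) and "tvec" (3), from world to camera coordinates, as OpenCV has them; the wrist camera has in their place "tool_from_camera" (4x4, takes a point from camera to tool coordinates, whose origin is the TCP and whose axes are the flange's). Camera axes: x right, y down, z forward; pixel columns grow to the right and rows downward; lengths in m; the calibration is good to about 2 mm. The wrist camera is an equidistant fisheye: a pixel r from the principal point sees the ray r / f radians off the axis. A picture is of the moment at which its call begins: read the wrist's pose just before it. get_calibration takes no time and is no camera call.
- arm.finish_job(): hands the job in; it is judged then, once.
The state is a dict: "clock": time; "joint_positions": joint angles; "joint_vel": joint speeds; "tau": joint torques, N m; "tool_pos": TCP position; "tool_rot": TCP orientation; "ft_force": force on the tool from outside, world axes, zero at the start; "wrist_torque": the same for the moment, N m; "gripper_width": finger opening in m; "finger_force": force on a finger pad.
Only numpy, scipy, OpenCV 4.12 (cv2) and the standard library are available. Lean on these libraries where they do the work, as an engineer would, in place of code of your own. Each camera call takes 0.05 s, during which the arm holds its last target. There are 200 camera calls.

## Task

Set up the sight line of the inspection camera: hang the footed target plate by its handle on the two upturned prongs of the hook stand and let go of it. Then turn the spring-loaded mirror by the tab on its top until the camera, looking into the middle of the mirror, sees the middle of the hung plate, and finish while still holding the mirror at that angle. Leave the spool, the pliers, the sanding block and the mug where they are.

Things in the scene. Friction and masses are not known exactly. Their poses are not given: they have to be found in the camera images.
- target: Loose sight target, 0.25 kg, mm: upright plate 110 wide (y), 80 high, 6 thick (x), ring and cross on both faces, on a foot 60 (x) x 110 x 6. Handle above it: two legs at y = +-50 (9 wide) and a level bar 110 long (y), 10 thick (x), at z 141 to 151; the opening under the bar is 55 high, 92 wide. Origin: centre of the foot's underside; z up; both faces alike.
- target_bar (a point): centre of the target's handle bar, 146 mm above its origin; grip it here, across its 10 mm (along the target's x)
- target_mid (a point): centre of the target's plate, 46 mm above its origin
- hook: Fixed hook stand, mm: base 100 (x -45 to 55) x 110 x 10, post 20 square at its origin, cross piece 80 long (y) at the top. Two parallel round prongs, 8 thick, stick out along its -x at y = +-30 (gap 52: the fingers fit between); top line z = 190; from x = -78 to -84 they turn up to z = 203. A bar can lie from x = -70 to -15. Nothing stands above. Origin on the bench, z up.
- hook_seat (a point): between the prongs on their top line, 45 mm out from the post axis (hook x = -45, z = 190 mm), axes of the hook. The middle of a hung bar is 5 mm above; the plate then hangs square to the prongs, its middle 95 mm above the bench
- rig: Fixed camera-and-mirror rig, mm: base plate 260 (x -210 to 50) x 90 (y) x 10. Origin on the bench under the mirror's upright spindle. At its -x end, lens 140 from the spindle, a black box camera (44 wide, top at 122) looks along rig +x at the middle of the mirror, 100 above the bench.
- mirror: Square mirror 96x96 mm on the rig's spindle; origin under it on the spindle axis at bench level, z up; its face looks along its own -x. Turns only clockwise from above, 0 (rest: faces the camera, x = rig x) to 1.45 rad; a soft spring (0.12 N m/rad) returns it when let go. Right when its normal halves the angle between the directions from spindle to camera and to plate (0.6 to 1.2 rad).
- mirror_tab (a point): centre of the black grip tab on top of the mirror, 171 mm above the bench: 36 long (mirror y), 10 thick (mirror x), 38 high; it lies at mirror x = +3 mm from the spindle axis
- sight: The camera's line of view after the mirror, nothing to touch: origin at the middle of the mirror, 100 mm up; its x axis points level to where the camera looks by reflection and turns twice as far as the mirror. What lies on this axis is seen in the middle of the mirror.
- solder_spool: bystander: solder spool, 62 mm across, 38 mm high; origin under its middle
- pliers_blue: bystander: pliers lying flat, 60x145x14 mm; origin under their middle
- sanding_block: bystander: wooden sanding block, 55x110x30 mm; origin under its middle
- mug: bystander: mug, 80 mm across, 89 mm high; origin under it

How it is judged:
On the way, in this order (a step that is already met when the one before it is completed fails the run):
1. the target hangs by its handle bar on both prongs of the hook stand, let go by the robot (contact force between target and hook above 0.5 N and contact force between the fingers and target below 0.05 N and x of target_bar in the frame of hook_seat between -0.04 and 0.045 m and y of target_bar in the frame of hook_seat between -0.03 and 0.03 m and z of target_bar in the frame of hook_seat between 0 and 0.011 m and angle between target's own z axis and vertical below 0.2 rad), for 0.3 s.
2. the robot holds the mirror so that the reflected line of view meets the hung plate (all of step 1 and x of target_mid in the frame of sight above 0.15 m and y of target_mid in the frame of sight between -0.04 and 0.04 m and z of target_mid in the frame of sight between -0.04 and 0.04 m and contact force between the fingers and mirror above 0.5 N), for 0.3 s.
At the end, for the whole second after the job is handed in: Target at rest, let go, its bar lying on both prongs between post and tips (within 11 mm of their top line, 30 mm of mid-gap), tilt under 0.2 rad; reflected line of view within 40 mm of the plate middle sideways and in height; fingers press the mirror over 0.5 N, mirror still (all of step 2 and linear speed of target below 0.03 m/s and angular speed of mirror below 0.1 rad/s); the arm keeps its last pose, push and grip.
It fails at once if the solder spool moved by more than 30 mm (distance of solder_spool from where it was at the start of the episode above 0.03 m).
It fails at once if the pliers moved by more than 30 mm (distance of pliers_blue from where it was at the start of the episode above 0.03 m).
It fails at once if the sanding block moved by more than 30 mm (distance of sanding_block from where it was at the start of the episode above 0.03 m).
It fails at once if the mug moved by more than 30 mm (distance of mug from where it was at the start of the episode above 0.03 m).
It also fails if it takes over 51 s, if anything falls off the work surface, if the arm or the gripper's body presses on something with over 40 N, if the wrist force passes 120 N, or if a joint passes its speed limit or range.

## Working session

There is one attempt and no reset: what is moved stays moved. The work goes in short steps, Python scripts to look and compute and a tool call to move; the robot and the scene stay as the last step left them, time stands still between calls to the robot, and variables do not carry over. Pictures are saved under pics/ and viewed, at most 10 in all, crops included, and the job is handed in when it is done.

Besides the shell and the picture viewer there is one more tool, called after "Call:" by a JSON object that holds its "op" and its "data", one argument or row to a line. apply_moves: Moves the arm, as the interface text tells. Its arguments: {"type":"object","properties":{"motion":{"type":"array","items":{"type":"array","items":{"type":"array","items":{"type":"number"}}}},"force":{"type":"number"}},"required":["motion"]}

```bash
mkdir -p pics; ls
cat > h.py <<'E'
import numpy as np, cv2
from bench import arm
def cal(n):
    c=arm.get_calibration(n); f=192/np.tan(np.radians(c['vfov'])/2); return c,f
def px2w(n,u,v,z):
    c,f=cal(n); R=cv2.Rodrigues(np.array(c['rvec'],float))[0]; t=np.array(c['tvec'],float).ravel()
    o=-R.T@t; d=R.T@np.array([(u-c['cx'])/f,(v-c['cy'])/f,1]); return o+d*(z-o[2])/d[2]
def w2px(n,p):
    c,f=cal(n); R=cv2.Rodrigues(np.array(c['rvec'],float))[0]; q=R@np.array(p,float)+np.array(c['tvec'],float).ravel()
    return np.array([c['cx']+f*q[0]/q[2],c['cy']+f*q[1]/q[2]])
E
python3 - <<'E'
from h import *
print(arm.observe())
for n in('top','side'):
    im=arm.grab_frame(n); cv2.imwrite(f'pics/{n}0.png',im); cv2.imwrite(f'pics/{n}0b.png',cv2.resize(im,(800,600),interpolation=cv2.INTER_CUBIC)); print(arm.get_calibration(n))
print(arm.get_calibration('wrist'))
E
```

```text
pics
{'clock': 0.0, 'joint_positions': array([-1.38982309e+00,  2.59339180e-01,  1.53605881e+00, -1.64415138e-05,
        1.34798003e+00, -2.02763161e-01]), 'joint_vel': array([-4.45985113e-04,  2.29144452e-03, -3.69922729e-05, -1.04802691e-03,
       -1.23253562e-03, -1.12343635e-03]), 'tau': array([ 2.71917124e-04, -4.37309074e+01, -2.84001338e+01,  7.16427038e-02,
        4.12770140e-02, -1.47962051e-04]), 'tool_pos': array([ 0.2058506 , -0.50945201,  0.2178295 ]), 'tool_rot': array([-3.08218971e+00, -5.98745323e-01, -5.36945117e-06]), 'ft_force': array([-0.18161991,  0.47454058,  0.12435615]), 'wrist_torque': array([ 0.00024036, -0.02997553, -0.01039833]), 'finger_force': 0.0, 'gripper_width': 0.09340994877690112}
{'vfov': 47.64013905637373, 'cx': 257.2522161665034, 'cy': 187.22276958642473, 'rvec': array([ 2.16488466, -2.13136278,  0.14758745]), 'tvec': array([-0.08273086,  0.56631778,  1.57504876])}
{'vfov': 50.789968125770734, 'cx': 256.78939624768094, 'cy': 196.89380914901488, 'rvec': array([ 0.32068672, -2.75786078,  1.20287723]), 'tvec': array([0.52347655, 0.22898522, 1.24586489])}
{'vfov': 65.70646984690485, 'cx': 258.5834133874192, 'cy': 184.84424263095667, 'tool_from_camera': array([[ 7.63086067e-04, -9.59643057e-01, -2.81219878e-01,
         7.88458745e-02],
       [ 9.99999384e-01,  9.58922869e-04, -5.58773007e-04,
         2.36217891e-04],
       [ 8.05890810e-04, -2.81219279e-01,  9.59643198e-01,
        -1.66834400e-01],
       [ 0.00000000e+00,  0.00000000e+00,  0.00000000e+00,
         1.00000000e+00]])}
```

View pics/top0b.png

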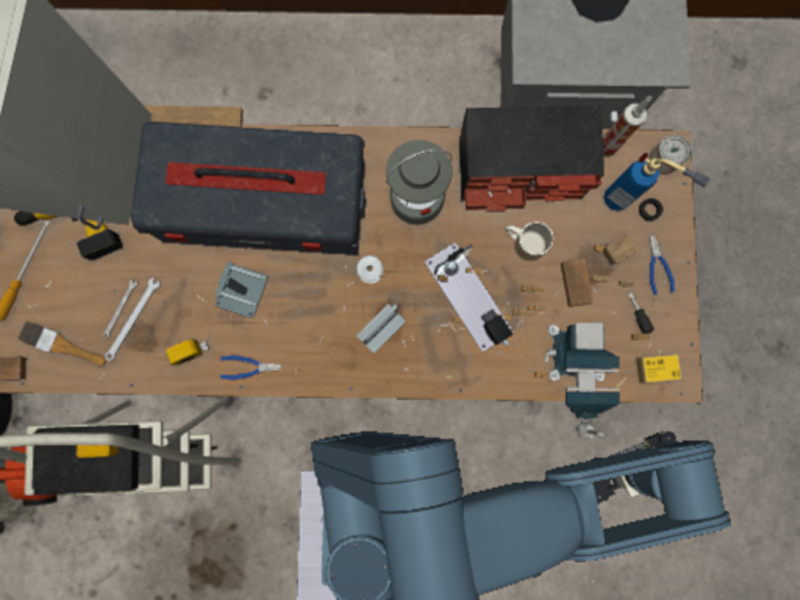

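View pics/side0b.png

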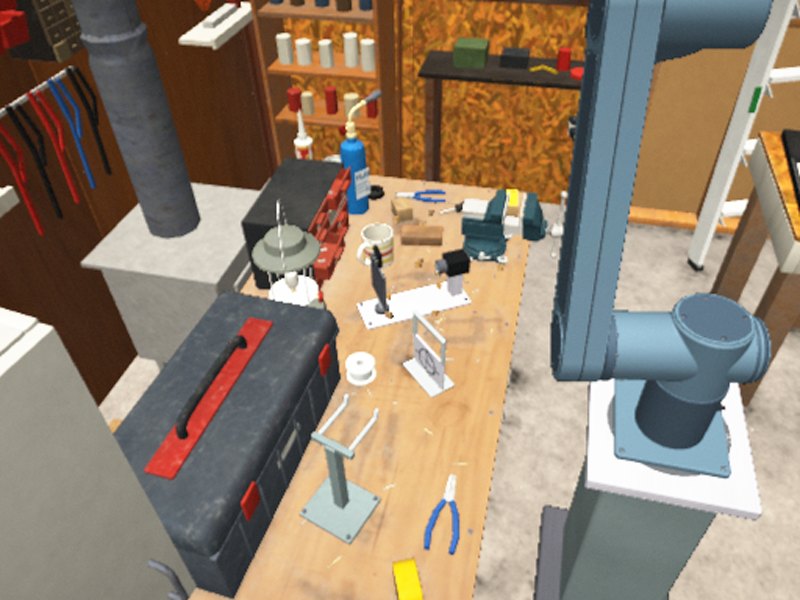

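The top view shows hook (243,290), target (380,328), and rig (470,295), with the mirror end at (453,262) and camera at (495,327). The side view agrees: prongs point towards the target. Next I'll take enlarged crops.

Run:
```python
from h import *
a=cv2.imread('pics/top0.png')[145:235,130:340]
b=cv2.imread('pics/side0.png')[150:350,185:315]
cv2.imwrite('pics/topc.png',cv2.resize(a,None,fx=3.8,fy=3.8,interpolation=cv2.INTER_CUBIC))
cv2.imwrite('pics/sidec.png',cv2.resize(b,None,fx=3,fy=3,interpolation=cv2.INTER_CUBIC))
```

```text
(no output)
```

View pics/topc.png

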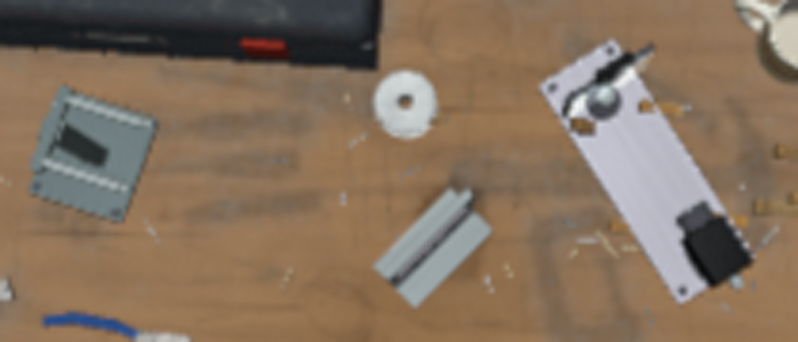

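View pics/sidec.png

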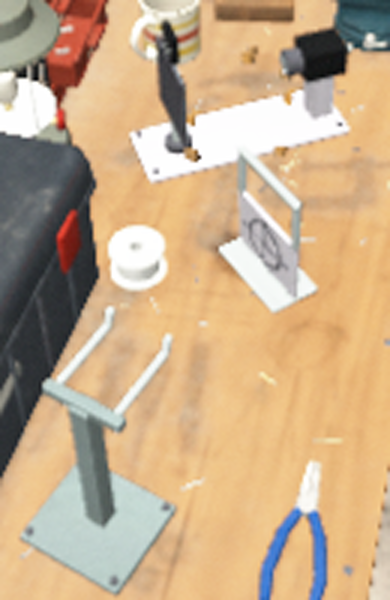

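```bash
cat > fit.py <<'E'
from h import *
from scipy.optimize import least_squares
T=lambda u,v:('top',(u+.5)/3.8+130-.5,(v+.5)/3.8+145-.5)
S=lambda u,v:('side',(u+.5)/3+185-.5,(v+.5)/3+150-.5)
def fit(name,obs,x0):
    def wp(x,p): c,s=np.cos(x[2]),np.sin(x[2]); return [x[0]+c*p[0]/1e3-s*p[1]/1e3,x[1]+s*p[0]/1e3+c*p[1]/1e3,p[2]/1e3]
    r=lambda x:np.concatenate([w2px(o[0],wp(x,p))-np.array(o[1:]) for p,o in obs])
    s=least_squares(r,x0,loss='soft_l1'); print(name,s.x.round(4)); print(r(s.x).reshape(-1,2).round(1).tolist()); return s.x
H=fit('hook',[((-45,-55,10),T(158,122)),((55,-55,10),T(65,87)),((55,55,10),T(31,193)),((-45,55,10),T(122,222)),
 ((55,-55,10),S(22,535)) if 0 else ((-45,-55,10),S(80,480)),((-45,55,10),S(175,508)),((55,55,10),S(113,590)),((55,-55,10),S(22,535)),
 ((-81,-30,203),S(110,310)),((-81,30,203),S(167,336))],[.6,.3,1.2])
G=fit('target',[((-30,55,6),T(374,268)),((-30,-55,6),T(455,190)) ,((30,55,6),T(415,306)),((30,-55,6),T(492,232)),
 ((-30,-55,6),S(220,245)) ,((-30,55,6),S(278,310)),((30,55,6),S(318,285)),((0,-55,151),S(238,149)),((0,55,151),S(300,204))],[.5,.03,-2.4])
R=fit('rig',[((50,45,10),T(540,88)),((50,-45,10),T(613,40)),((-210,-45,10),T(752,262)),((-210,45,10),T(682,304)),
 ((50,-45,10),S(130,135)),((50,45,10),S(155,181)),((-210,45,10),S(349,128))],[.65,-.15,.5])
c,s=np.cos(H[2]),np.sin(H[2]); seat=H[:2]-.045*np.array([c,s])
print('seat',seat)
a=np.arctan2(*(seat-R[:2])[::-1]); cam=R[2]+np.pi; d=(a-cam+np.pi)%(2*np.pi)-np.pi
print('ang to plate',a,'cam',cam,'mirror turn',d/2, 'dist',np.linalg.norm(seat-R[:2]))
E
python3 fit.py
```

```text
hook [0.5712 0.3134 1.2649]
[[-0.1, -0.9], [-0.4, 0.2], [-1.6, -0.5], [-0.7, 0.2], [0.8, -9.3], [1.0, -1.3], [1.3, 0.6], [-1.2, -0.5], [-0.4, -0.2], [-0.2, 0.4]]
target [ 0.4866 -0.0232 -4.5707]
[[25.1, 7.9], [0.2, -0.5], [-1.5, -0.1], [-25.3, -9.5], [0.2, -0.8], [13.2, -20.5], [-0.8, 1.4], [-7.6, 6.7], [7.2, -9.7]]
rig [ 0.6307 -0.1887  0.5835]
[[-1.1, -0.1], [-0.5, 0.0], [0.9, -1.1], [-0.7, 0.8], [0.4, -1.0], [-0.8, -0.6], [1.0, -0.3]]
seat [0.55761742 0.27048801]
ang to plate 1.7285599472326019 cam 3.725138053169874 mirror turn -0.9982890529686361 dist 0.46496864203568855
```

```bash
sed -i "s/^G=.*/G=fit('target',[((-30,-55,6),T(374,268)),((-30,55,6),T(455,190)) ,((30,-55,6),T(415,306)),((30,55,6),T(492,232)),/; s/^ ((-30,-55,6),S(220,245)).*/ ((-30,55,6),S(220,245)) ,((-30,-55,6),S(278,310)),((30,-55,6),S(318,285)),((0,55,151),S(238,149)),((0,-55,151),S(300,204))],[.5,.0,-2.3])/" fit.py; python3 fit.py
python3 - <<'E'
from h import *
print(cv2.Rodrigues(arm.observe()['tool_rot'])[0].round(4))
E
```

```text
hook [0.5712 0.3134 1.2649]
[[-0.1, -0.9], [-0.4, 0.2], [-1.6, -0.5], [-0.7, 0.2], [0.8, -9.3], [1.0, -1.3], [1.3, 0.6], [-1.2, -0.5], [-0.4, -0.2], [-0.2, 0.4]]
target [ 0.4848 -0.0237 -2.3323]
[[-0.4, -0.3], [-1.2, -0.5], [0.1, 0.9], [0.4, -0.5], [-0.2, 0.4], [-1.1, -0.3], [0.6, 0.2], [0.8, -2.3], [0.3, -0.1]]
rig [ 0.6307 -0.1887  0.5835]
[[-1.1, -0.1], [-0.5, 0.0], [0.9, -1.1], [-0.7, 0.8], [0.4, -1.0], [-0.8, -0.6], [1.0, -0.3]]
seat [0.55761742 0.27048801]
ang to plate 1.7285599472326019 cam 3.725138053169874 mirror turn -0.9982890529686361 dist 0.46496864203568855
[[ 9.273e-01  3.744e-01 -3.000e-04]
 [ 3.744e-01 -9.273e-01  1.600e-03]
 [ 3.000e-04 -1.600e-03 -1.000e+00]]
```

```bash
cat >> h.py <<'E'
def go(x,y,z,phi):
    o=arm.observe(); R=cv2.Rodrigues(o['tool_rot'])[0]; p=np.array(o['tool_pos'])
    ph=np.arctan2(R[1,0],R[0,0]); d=R.T@(np.array([x,y,z])-p)*100
    print('t',o['clock'],'pos',p.round(4),'phi',ph.round(4),'w',round(o['gripper_width'],4),'-> cm',d.round(2),'twist',round(-((phi-ph+np.pi)%(2*np.pi)-np.pi),4))
E
python3 -c "
from h import *
go(.485,-.024,.30,2.38)"
```

```text
t 0.1 pos [ 0.2059 -0.5095  0.2179] phi 0.3838 w 0.0932 -> cm [ 44.06 -34.58  -8.14] twist -1.9962
```

Call:
{"op": "apply_moves", "data": {
  "motion": [
    [[-1, 2, -1.5, -3, -0.12], [-1, 5, -4, -6, -0.24], [-1, 8, -6, -8, -0.36], [-1, 11, -8.5, -8, -0.48], [-1, 14, -11, -8, -0.6], [-1, 17, -13.3, -8, -0.72], [-1, 20, -15.7, -8, -0.84], [-1, 23, -18, -8, -0.96], [-1, 26, -20.4, -8, -1.08], [-1, 29, -22.8, -8, -1.2]]
  ]
}}

```text
clock: 0.93
tool_pos: [0.3898, -0.1881, 0.2985]
tool_rot: [-2.2, -2.242, -0.0]
ft_force: [0.4, 0.1, -0.2]
gripper_width: 0.093
finger_force: 0.0
```

```bash
python3 -c "
from h import *
go(.485,-.024,.30,2.38)"
```

```text
t 0.9333 pos [ 0.3898 -0.1881  0.2985] phi 1.5894 w 0.093 -> cm [16.23  9.82 -0.15] twist -0.7906
```

Call:
{"op": "apply_moves", "data": {
  "motion": [
    [[-1, 2.7, 1.6, 0, -0.12], [-1, 5.4, 3.3, 0, -0.24], [-1, 8.1, 4.9, 0, -0.36], [-1, 10.8, 6.5, 0, -0.48], [-1, 13.5, 8.2, 0, -0.6], [-1, 16.2, 9.8, 0, -0.72], [-1, 16.2, 9.8, 0, -0.79], [-1, 16.2, 9.8, 0, -0.79], [-1, 16.2, 9.8, 0, -0.79], [-1, 16.2, 9.8, 0, -0.79]]
  ]
}}

```text
clock: 1.77
tool_pos: [0.485, -0.0272, 0.2984]
tool_rot: [-1.181, -2.911, 0.001]
ft_force: [0.2, 0.1, 0.2]
gripper_width: 0.0928
finger_force: 0.0
```

```bash
cat >> h.py <<'E'
def wrist(name):
    o=arm.observe(); im=arm.grab_frame('wrist'); cv2.imwrite(f'pics/{name}.png',cv2.resize(im,(768,576),interpolation=cv2.INTER_CUBIC)); np.save(f'pics/{name}.npy',np.r_[o['tool_pos'],o['tool_rot']])
def wray(name,u,v,z):  # u,v in 1.5x picture
    q=np.load(f'pics/{name}.npy'); R=cv2.Rodrigues(q[3:])[0]; c,f=cal('wrist'); T=np.array(c['tool_from_camera'])
    a=np.array([(u+.5)/1.5-.5-c['cx'],(v+.5)/1.5-.5-c['cy']]); r=np.linalg.norm(a); th=r/f
    d=np.r_[a/r*np.sin(th),np.cos(th)]; d=R@(T[:3,:3]@d); o=R@T[:3,3]+q[:3]; return o+d*(z-o[2])/d[2]
E
python3 -c "
from h import *
wrist('w1'); go(.485,-.024,.127,2.38)"
```

```text
t 1.8167 pos [ 0.485  -0.0274  0.2985] phi 2.3707 w 0.0929 -> cm [ 0.24  0.25 17.15] twist -0.0093
```

View pics/w1.png

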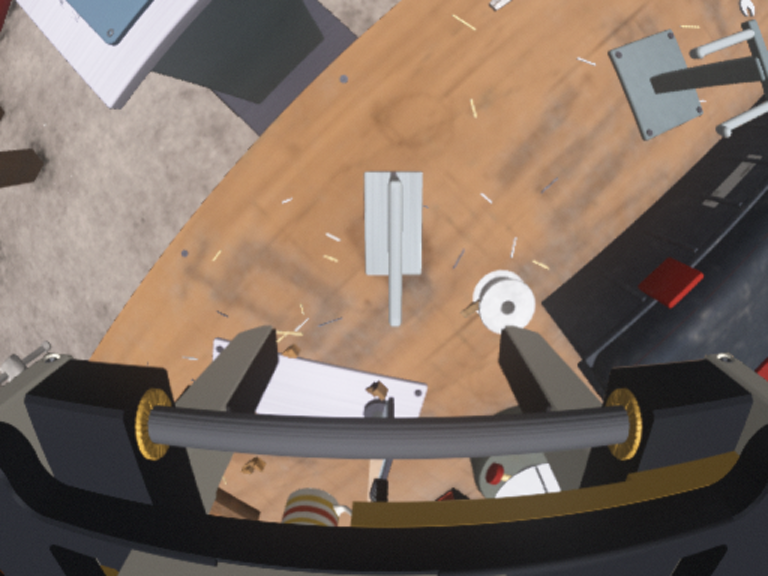

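The wrist view shows the bar running from (395,181) to (395,324), vertical in the picture, so it is aligned with the gripper.

```bash
python3 -c "
from h import *
a=wray('w1',396,182,.151);b=wray('w1',395,325,.151); print(a,b,(a+b)/2,np.linalg.norm(a-b),np.arctan2(*(b-a)[1::-1]), np.arctan2(*(a-b)[1::-1]))
m=(a+b)/2; go(m[0],m[1],.127,np.arctan2(*(a-b)[1::-1]))"
```

```text
[0.4490104  0.01595892 0.151     ] [ 0.52586139 -0.05896297  0.151     ] [ 0.48743589 -0.02150203  0.151     ] 0.10732830158138136 -0.7726883377237802 2.368904315866013
t 1.8167 pos [ 0.485  -0.0274  0.2985] phi 2.3707 w 0.0929 -> cm [ 0.23  0.6  17.15] twist 0.0018
```

Call:
{"op": "apply_moves", "data": {
  "motion": [
    [[-1, 0.2, 0.4, 3, 0], [-1, 0.2, 0.4, 6, 0], [-1, 0.2, 0.4, 9, 0], [-1, 0.2, 0.4, 12, 0], [-0.5, 0.2, 0.4, 14.5, 0], [-0.3, 0.2, 0.4, 16.5, 0], [0, 0.2, 0.4, 17.2, 0], [0.4, 0.2, 0.4, 17.2, 0], [0.6, 0.2, 0.4, 17.2, 0], [1, 0.2, 0.4, 17.2, 0]]
  ],
  "force": 25
}}

```text
clock: 2.65
tool_pos: [0.4878, -0.0231, 0.1282]
tool_rot: [1.177, 2.91, 0.0]
ft_force: [0.4, -0.6, 0.3]
gripper_width: 0.0576
finger_force: 0.0
```

Call:
{"op": "apply_moves", "data": {
  "motion": [
    [[1, 0, 0, 0, 0], [1, 0, 0, 0, 0], [1, 0, 0, 0, 0], [1, 0, 0, 0, 0], [1, 0, 0, -1, 0], [1, 0, 0, -3, 0], [1, 0, 0, -5, 0], [1, 0, 0, -7, 0], [1, 0, 0, -9, 0], [1, 0, 0, -9.5, 0]]
  ]
}}

```text
clock: 3.48
tool_pos: [0.4884, -0.0228, 0.2256]
tool_rot: [1.174, 2.907, 0.001]
ft_force: [-0.0, -0.5, 0.3]
gripper_width: 0.0005
finger_force: 0.0
```

```bash
python3 -c "
from h import *
c,s=np.cos(1.2649),np.sin(1.2649); h=np.array([.5712,.3134])
for d in (-.14,-.05):
    p=h+d*np.array([c,s]); print(d,p); go(p[0],p[1],.217-.019,2.8357)"
```

```text
-0.14 [0.52903928 0.17989916]
t 3.4833 pos [ 0.4884 -0.0228  0.2256] phi 2.374 w 0.0005 -> cm [11.17 17.4   2.75] twist -0.4617
-0.05 [0.5561426  0.26572113]
t 3.4833 pos [ 0.4884 -0.0228  0.2256] phi 2.374 w 0.0005 -> cm [15.18 25.46  2.75] twist -0.4617
```

The fingers closed too late and came up empty, so I'll reopen and look.

Call:
{"op": "apply_moves", "data": {
  "motion": [
    [[-1, 0, 0, -2, 0], [-1, 0, 0, -4, 0], [-1, 0, 0, -6, 0], [-1, 0, 0, -7.5, 0], [-1, 0, 0, -7.5, 0], [-1, 0, 0, -7.5, 0], [-1, 0, 0, -7.5, 0], [-1, 0, 0, -7.5, 0], [-1, 0, 0, -7.5, 0], [-1, 0, 0, -7.5, 0]]
  ]
}}

```text
clock: 4.32
tool_pos: [0.4863, -0.0223, 0.2957]
tool_rot: [-1.176, -2.911, 0.0]
ft_force: [-0.6, -0.7, -0.8]
gripper_width: 0.0624
finger_force: 0.0
```

```bash
python3 -c "
from h import *
wrist('w2'); go(.485,-.024,.127,2.38)"
```

```text
t 4.3667 pos [ 0.4864 -0.0224  0.2959] phi 2.3738 w 0.0665 -> cm [-0.03 -0.21 16.89] twist -0.0062
```

View pics/w2.png

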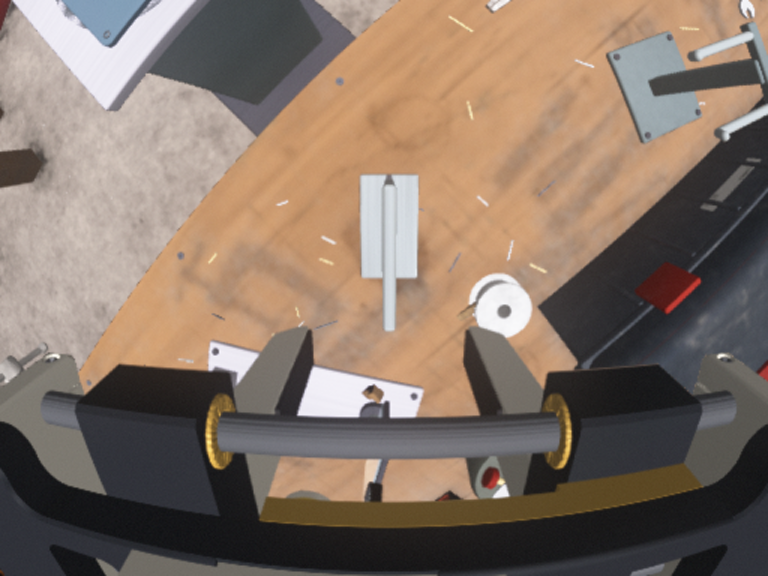

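The target is undisturbed, with the bar from (389,184) to (389,329) and centred between the fingers. I'll descend again and give the fingers more time to close.

Call:
{"op": "apply_moves", "data": {
  "motion": [
    [[-0.2, 0, 0, 3, 0], [-0.2, 0, 0, 6, 0], [-0.2, 0, 0, 9, 0], [-0.2, 0, 0, 12, 0], [-0.2, 0, 0, 14.5, 0], [0, 0, 0, 16.3, 0], [1, 0, 0, 16.8, 0], [1, 0, 0, 16.8, 0], [1, 0, 0, 16.8, 0], [1, 0, 0, 16.8, 0]]
  ]
}}

```text
clock: 5.2
tool_pos: [0.4878, -0.0227, 0.13]
tool_rot: [1.176, 2.911, 0.0]
ft_force: [-0.5, -0.3, 0.6]
gripper_width: 0.0273
finger_force: 0.0
```

Call:
{"op": "apply_moves", "data": {
  "motion": [
    [[1, 0, 0, 0, 0], [1, 0, 0, 0, 0], [1, 0, 0, 0, 0], [1, 0, 0, 0, 0], [1, 0, 0, 0, 0], [1, 0, 0, 0, 0], [1, 0, 0, 0, 0], [1, 0, 0, 0, 0], [1, 0, 0, 0, 0], [1, 0, 0, 0, 0]]
  ]
}}

```text
clock: 6.03
tool_pos: [0.4873, -0.0227, 0.1296]
tool_rot: [1.176, 2.911, 0.0]
ft_force: [-0.9, -0.2, 6.0]
gripper_width: 0.0095
finger_force: 25.0
```

Call:
{"op": "apply_moves", "data": {
  "motion": [
    [[1, 0, 0, -0.5, 0], [1, 0, 0, -1.5, 0], [1, 0, 0, -3, 0], [1, 0, 0, -5, 0], [1, 0, 0, -7, 0], [1, 0, 0, -8.5, 0], [1, 0, 0, -9.3, 0], [1, 0, 0, -9.5, 0], [1, 0, 0, -9.5, 0], [1, 0, 0, -9.5, 0]]
  ]
}}

```text
clock: 6.87
tool_pos: [0.4861, -0.0223, 0.2228]
tool_rot: [-1.176, -2.911, 0.0]
ft_force: [0.4, -0.3, -2.7]
gripper_width: 0.0097
finger_force: 25.0
```

```bash
python3 -c "
from h import *
c,s=np.cos(1.2649),np.sin(1.2649); h=np.array([.5712,.3134])
for d in (-.14,-.05):
    p=h+d*np.array([c,s]); print(d,p); go(p[0],p[1],.22-.0164,2.8357)"
```

```text
-0.14 [0.52903928 0.17989916]
t 6.8667 pos [ 0.4861 -0.0223  0.2228] phi 2.3738 w 0.0097 -> cm [10.95 17.53  1.92] twist -0.4619
-0.05 [0.5561426  0.26572113]
t 6.8667 pos [ 0.4861 -0.0223  0.2228] phi 2.3738 w 0.0097 -> cm [14.96 25.59  1.92] twist -0.4619
```

Call:
{"op": "apply_moves", "data": {
  "motion": [
    [[1, 0.6, 1, 0, -0.04], [1, 2, 3.2, 0, -0.1], [1, 3.5, 5.6, 0, -0.17], [1, 5, 8, 0, -0.24], [1, 6.5, 10.4, 0, -0.31], [1, 8, 12.8, 0, -0.38], [1, 9.4, 15, 0, -0.43], [1, 10.4, 16.6, 0.5, -0.46], [1, 10.9, 17.4, 1, -0.46], [1, 10.9, 17.5, 1.5, -0.46]]
  ]
}}

```text
clock: 7.7
tool_pos: [0.5292, 0.1815, 0.2072]
tool_rot: [-0.477, -3.103, -0.0]
ft_force: [-0.5, 0.8, -3.1]
gripper_width: 0.01
finger_force: 25.0
```

```bash
python3 -c "
from h import *
wrist('w3')
c,s=np.cos(1.2649),np.sin(1.2649); h=np.array([.5712,.3134])
for d in (-.14,-.05):
    p=h+d*np.array([c,s]); print(d,p); go(p[0],p[1],.22-.0164,2.8357)"
```

```text
-0.14 [0.52903928 0.17989916]
t 7.75 pos [0.5287 0.1799 0.2061] phi 2.8356 w 0.0095 -> cm [-0.03  0.01  0.25] twist -0.0001
-0.05 [0.5561426  0.26572113]
t 7.75 pos [0.5287 0.1799 0.2061] phi 2.8356 w 0.0095 -> cm [-0.03  9.01  0.23] twist -0.0001
```

View pics/w3.png

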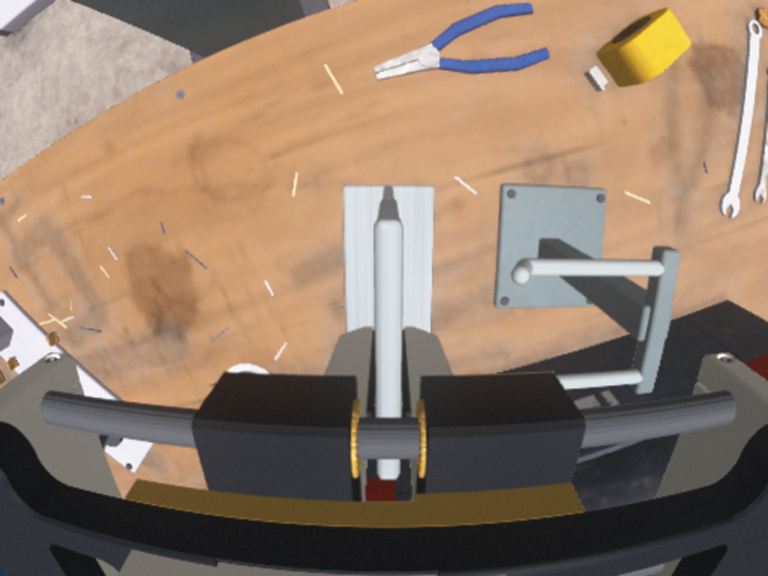

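The wrist view shows the bar's near end at (388,226), the near prong's tip at (521,270) and its root at (655,268), parallel to the approach direction. I'll check them against the hook fit.

```bash
python3 -c "
from h import *
c,s=np.cos(1.2649),np.sin(1.2649); h=np.array([.5712,.3134])
for n,u,v,z in (('tip',521,270,.203),('root',655,268,.188),('barend',388,221,.2275),('baseA',503,185,.01),('baseB',605,190,.01),('baseC',498,306,.01)):
    p=wray('w3',u,v,z)[:2]-h; print(n,(c*p[0]+s*p[1]).round(4),(-s*p[0]+c*p[1]).round(4))"
```

```text
tip -0.0837 0.0312
root -0.0069 0.0287
barend -0.1382 0.0545
baseA -0.0428 0.0523
baseB 0.0532 0.0528
baseC -0.0407 -0.0539
```

Call:
{"op": "apply_moves", "data": {
  "motion": [
    [[1, 0, 0.3, 0, 0], [1, 0, 1.2, 0, 0], [1, 0, 2.5, 0, 0], [1, 0, 4, 0, 0], [1, 0, 5.5, 0, 0], [1, 0, 7, 0, 0], [1, 0, 8.2, 0, 0], [1, 0, 8.8, 0, 0], [1, 0, 9, 0, 0], [1, 0, 9, 0, 0]]
  ]
}}

```text
clock: 8.58
tool_pos: [0.5571, 0.2655, 0.2084]
tool_rot: [-0.48, -3.104, 0.001]
ft_force: [0.3, -0.1, -2.5]
gripper_width: 0.0098
finger_force: 25.0
```

Call:
{"op": "apply_moves", "data": {
  "motion": [
    [[1, 0, 0, 0.2, 0], [1, 0, 0, 0.6, 0], [1, 0, 0, 1, 0], [1, 0, 0, 1.4, 0], [1, 0, 0, 1.8, 0], [1, 0, 0, 2.1, 0], [1, 0, 0, 2.3, 0], [1, 0, 0, 2.5, 0], [1, 0, 0, 2.6, 0], [1, 0, 0, 2.6, 0]]
  ]
}}

```text
clock: 9.42
tool_pos: [0.557, 0.2649, 0.1824]
tool_rot: [-0.482, -3.104, 0.0]
ft_force: [0.3, 0.4, -1.9]
gripper_width: 0.0095
finger_force: 25.0
```

```bash
python3 -c "
from h import *
print(arm.observe()['ft_force'])
p=[.5561,.2657]; go(p[0],p[1],.195-.0164,2.8357)"
```

```text
[ 0.29260211  0.38721026 -1.91405099]
t 9.4167 pos [0.557  0.2649 0.1824] phi 2.8338 w 0.0095 -> cm [0.11 0.05 0.38] twist -0.0019
```

Call:
{"op": "apply_moves", "data": {
  "motion": [
    [[1, 0, 0, 0.1, 0], [1, 0, 0, 0.2, 0], [1, 0, 0, 0.3, 0], [1, 0, 0, 0.35, 0], [1, 0, 0, 0.4, 0], [1, 0, 0, 0.45, 0], [1, 0, 0, 0.45, 0], [1, 0, 0, 0.45, 0], [1, 0, 0, 0.45, 0], [1, 0, 0, 0.45, 0]]
  ]
}}

```text
clock: 10.25
tool_pos: [0.5572, 0.2649, 0.1785]
tool_rot: [0.481, 3.104, 0.0]
ft_force: [-1.5, 0.1, 1.1]
gripper_width: 0.0099
finger_force: 25.0
```

Call:
{"op": "apply_moves", "data": {
  "motion": [
    [[0.7, 0, 0, 0, 0], [0.6, 0, 0, 0, 0], [0.5, 0, 0, 0, 0], [0.45, 0, 0, 0, 0], [0.45, 0, 0, 0, 0], [0.45, 0, 0, 0, 0], [0.45, 0, 0, 0, 0], [0.45, 0, 0, 0, 0], [0.45, 0, 0, 0, 0], [0.45, 0, 0, 0, 0]]
  ]
}}

```text
clock: 11.08
tool_pos: [0.5571, 0.2649, 0.1781]
tool_rot: [-0.482, -3.104, -0.0]
ft_force: [-0.1, -0.9, 0.0]
gripper_width: 0.0256
finger_force: 0.0
```

Call:
{"op": "apply_moves", "data": {
  "motion": [
    [[0.45, 0, 0, -0.5, 0], [0.45, 0, 0, -1.5, 0], [0.45, 0, 0, -3, 0], [0.45, 0, 0, -5, 0], [0.45, 0, 0, -7, 0], [0.45, 0, 0, -9, 0], [0.45, 0, 0, -11, 0], [0.45, 0, 0, -12.5, 0], [0.45, 0, 0, -13, 0], [0.45, 0, 0, -13, 0]]
  ]
}}

```text
clock: 11.92
tool_pos: [0.5579, 0.2651, 0.3106]
tool_rot: [0.481, 3.101, 0.003]
ft_force: [-0.1, 0.5, -0.6]
gripper_width: 0.0258
finger_force: 0.0
```

Run:
```python
from h import *
wrist('w4')
for n in('top','side'): cv2.imwrite(f'pics/{n}1.png',arm.grab_frame(n))
a=cv2.resize(cv2.imread('pics/side1.png')[180:360,170:330],None,fx=3,fy=3,interpolation=cv2.INTER_CUBIC)
cv2.imwrite('pics/side1c.png',a)
go(.6307,-.1887,.30,2.154)
```

```text
t 12.0667 pos [0.5566 0.2648 0.3071] phi 2.8338 w 0.0257 -> cm [-20.8  -40.97   0.72] twist 0.6798
```

View pics/w4.png

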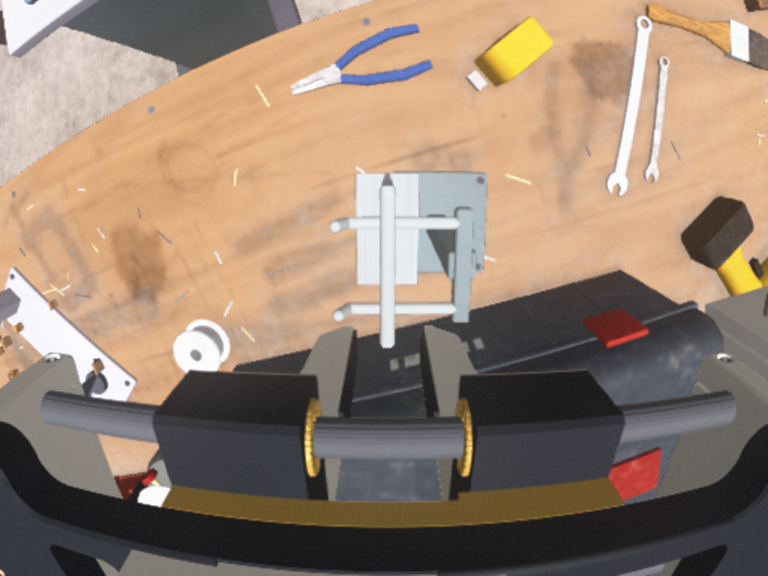

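The plate hangs on both prongs: the bar, (387,185) to (387,345), crosses the prongs at (387,223) and (387,310). Next is the mirror.

Call:
{"op": "apply_moves", "data": {
  "motion": [
    [[0, -0.8, -1.5, 0, 0.03], [0, -2.4, -4.6, 0, 0.09], [0, -4.2, -8.2, 0.2, 0.15], [0, -6, -11.8, 0.4, 0.22], [0, -7.8, -15.4, 0.6, 0.28], [0, -9.6, -19, 0.7, 0.35], [-0.2, -11.4, -22.6, 0.7, 0.42], [-0.2, -13.2, -26.2, 0.7, 0.5], [-0.2, -15, -29.8, 0.7, 0.57], [-0.2, -16.6, -32.8, 0.7, 0.64]]
  ]
}}

```text
clock: 12.9
tool_pos: [0.6153, -0.1007, 0.2996]
tool_rot: [-1.439, -2.79, 0.001]
ft_force: [0.0, 0.1, -0.6]
gripper_width: 0.0557
finger_force: 0.0
```

Run:
```python
from h import *
a=wray('w4',387,185,.2);b=wray('w4',387,345,.2); print((a+b)/2,np.linalg.norm(a-b))
wrist('w5'); go(.6307,-.1887,.30,2.154)
```

```text
[0.55568815 0.26592231 0.2       ] 0.10781989981922666
t 12.95 pos [ 0.6162 -0.107   0.2987] phi 2.1804 w 0.0558 -> cm [-7.53 -3.49 -0.1 ] twist 0.0264
```

View pics/w5.png

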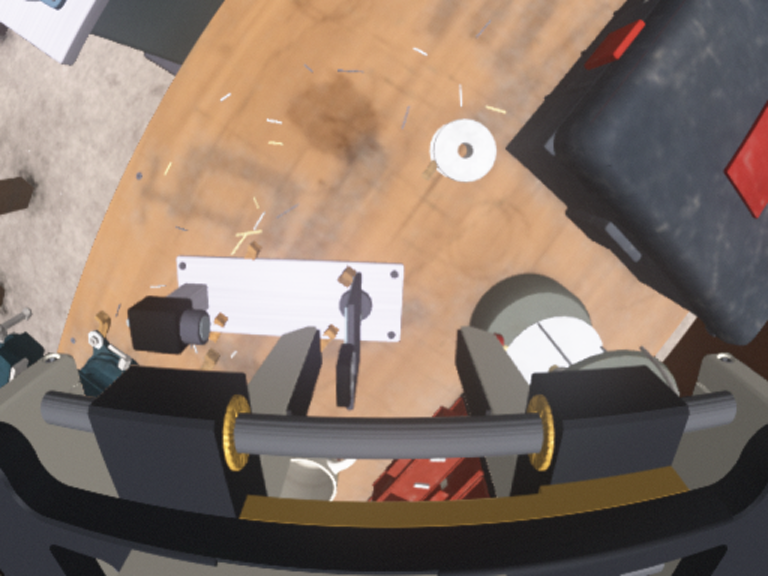

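The mirror stands at rest under the gripper: tab around (348,350) to (348,400), rig base corners (178,257), (402,265) and (400,340), lantern to the right at about (620,360). I'll check the rig position and the lantern height.

Run:
```python
from h import *
h=np.array([.6307,-.1887]);c,s=np.cos(.5835),np.sin(.5835)
for n,u,v,z in (('-210,45',178,257,.01),('50,45',402,265,.01),('50,-45',400,340,.01),('tabtop end',346,402,.19)):
    p=wray('w5',u,v,z)[:2]-h; print(n,(c*p[0]+s*p[1]).round(4),(-s*p[0]+c*p[1]).round(4))
for z in (.1,.15,.2,.25,.3):
    p=px2w('top',420/1.5625,165/1.5625,z); print(z,p.round(3),(w2px('side',p)*1.5625).round())
t=h+.003*np.array([c,s]); print(t); go(t[0],t[1],.155,.5835+np.pi/2)
```

```text
-210,45 -0.2023 0.043
50,45 0.0517 0.0417
50,-45 0.0534 -0.0449
tabtop end 0.0089 -0.0156
0.1 [ 0.862 -0.112  0.1  ] [273. 288.]
0.15 [ 0.845 -0.111  0.15 ] [276. 272.]
0.2 [ 0.828 -0.11   0.2  ] [280. 255.]
0.25 [ 0.811 -0.109  0.25 ] [283. 237.]
0.3 [ 0.795 -0.107  0.3  ] [287. 218.]
[ 0.63320362 -0.18704716]
t 12.95 pos [ 0.6162 -0.107   0.2987] phi 2.1804 w 0.0558 -> cm [-7.52 -3.13 14.4 ] twist 0.0261
```

Call:
{"op": "apply_moves", "data": {
  "motion": [
    [[-0.2, -1, -0.4, 0, 0.01], [-0.2, -3, -1.2, 0, 0.02], [-0.2, -5.2, -2.1, 0, 0.026], [-0.2, -7, -2.8, 1, 0.026], [-0.2, -7.5, -3, 3, 0.026], [-0.2, -7.5, -3, 5, 0.026], [-0.2, -7.5, -3, 7, 0.026], [-0.2, -7.5, -3, 8, 0.026], [-0.2, -7.5, -3, 8.5, 0.026], [-0.2, -7.5, -3, 8.5, 0.026]]
  ],
  "force": 30
}}

```text
clock: 13.78
tool_pos: [0.6347, -0.1756, 0.2144]
tool_rot: [-1.467, -2.774, 0.0]
ft_force: [-1.6, 0.6, 0.2]
gripper_width: 0.0558
finger_force: 0.0
```

Run:
```python
from h import *
wrist('w6'); go(.6345,-.1862,.155,.5835+np.pi/2)
```

```text
t 13.8333 pos [ 0.6354 -0.1759  0.2159] phi 2.1686 w 0.0556 -> cm [-0.81 -0.65  6.09] twist 0.0143
```

View pics/w6.png

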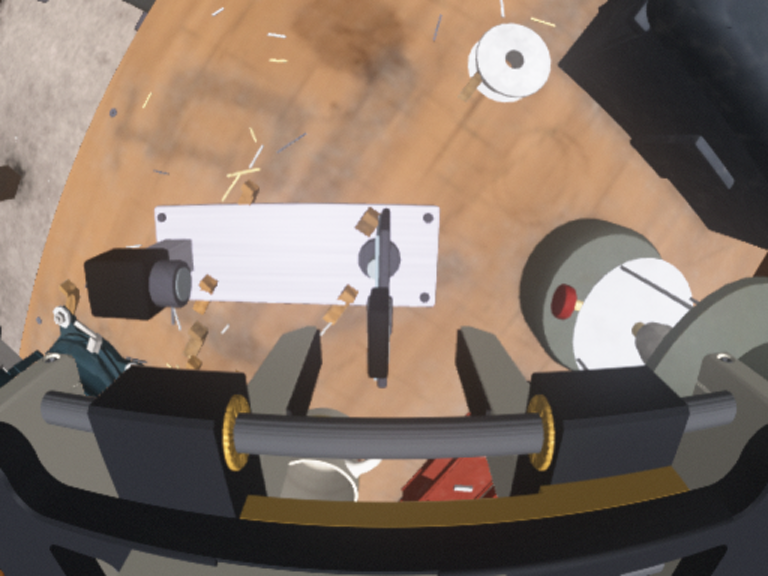

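Tab top runs from (380,290) to (380,378), between the open fingers.

Run:
```python
from h import *
a=wray('w6',380,291,.19);b=wray('w6',378,377,.19); m=(a+b)/2; print(a,b,m,np.linalg.norm(a-b))
go(m[0],m[1],.155,.5835+np.pi/2)
```

```text
[ 0.62332935 -0.16432125  0.19      ] [ 0.64709182 -0.2013917   0.19      ] [ 0.63521059 -0.18285648  0.19      ] 0.0440326340221321
t 13.8333 pos [ 0.6354 -0.1759  0.2159] phi 2.1686 w 0.0556 -> cm [-0.57 -0.4   6.09] twist 0.0143
```

Call:
{"op": "apply_moves", "data": {
  "motion": [
    [[-0.2, -0.4, -0.3, 0.5, 0.014], [-0.2, -0.75, -0.5, 2, 0.014], [-0.2, -0.75, -0.5, 4, 0.014], [-0.2, -0.75, -0.5, 5.5, 0.014], [0.2, -0.75, -0.5, 6, 0.014], [0.6, -0.75, -0.5, 6, 0.014], [1, -0.75, -0.5, 6, 0.014], [1, -0.75, -0.5, 6, 0.014], [1, -0.75, -0.5, 6, 0.014], [1, -0.75, -0.5, 6, 0.014]]
  ]
}}

```text
clock: 14.67
tool_pos: [0.636, -0.1856, 0.1574]
tool_rot: [1.488, 2.764, 0.0]
ft_force: [0.4, -0.0, 0.3]
gripper_width: 0.0202
finger_force: 0.0
```

Call:
{"op": "apply_moves", "data": {
  "motion": [
    [[1, 0, 0, 0, 0], [1, 0, 0, 0, 0], [1, 0, 0, 0, 0], [1, 0, 0, 0, 0], [1, 0, 0, 0, 0], [1, 0, 0, 0, 0], [1, 0, 0, 0, 0], [1, 0, 0, 0, 0], [1, 0, 0, 0, 0], [1, 0, 0, 0, 0]]
  ]
}}

```text
clock: 15.5
tool_pos: [0.6356, -0.1855, 0.1567]
tool_rot: [1.489, 2.765, -0.0]
ft_force: [-1.8, 0.3, 5.2]
gripper_width: 0.0101
finger_force: 30.0
```

Run:
```python
from h import *
S=np.array([.5557,.2659]); M=np.array([.6307,-.1887])
a=np.arctan2(*(S-M)[::-1]); t=(a-(.5835+np.pi))/2; y=.5835+t; print('turn',t,'yaw',y)
t0=M+.003*np.array([np.cos(.5835),np.sin(.5835)]);t1=M+.003*np.array([np.cos(y),np.sin(y)])
p=arm.observe()['tool_pos']; print(arm.observe()['wrist_torque']);
# rotate the TCP about the spindle
d=p[:2]-M;c,s=np.cos(t),np.sin(t);q=M+np.array([c*d[0]-s*d[1],s*d[0]+c*d[1]])
go(q[0],q[1],p[2],y+np.pi/2)
```

```text
turn -0.9953944904771265 yaw -0.41189449047712645
[-0.08016226  0.10009058 -0.16657337]
t 15.5 pos [ 0.6356 -0.1855  0.1567] phi 2.1537 w 0.0101 -> cm [-0.48 -0.27  0.  ] twist 0.9948
```

Call:
{"op": "apply_moves", "data": {
  "motion": [
    [[1, -0.03, 0, 0, 0.08], [1, -0.06, -0.01, 0, 0.18], [1, -0.1, -0.02, 0, 0.28], [1, -0.13, -0.03, 0, 0.38], [1, -0.16, -0.04, 0, 0.48], [1, -0.19, -0.06, 0, 0.58], [1, -0.22, -0.08, 0, 0.68], [1, -0.25, -0.1, 0, 0.78], [1, -0.27, -0.12, 0, 0.88], [1, -0.29, -0.15, 0, 0.96]]
  ]
}}

```text
clock: 16.33
tool_pos: [0.638, -0.1881, 0.1567]
tool_rot: [2.6, 1.759, 0.006]
ft_force: [7.2, 1.7, 2.4]
gripper_width: 0.01
finger_force: 30.0
```

Call:
{"op": "apply_moves", "data": {
  "motion": [
    [[1, 0, 0, 0, 0.035], [1, 0, 0, 0, 0.035], [1, 0, 0, 0, 0.035], [1, 0, 0, 0, 0.035], [1, 0, 0, 0, 0.035], [1, 0, 0, 0, 0.035], [1, 0, 0, 0, 0.035], [1, 0, 0, 0, 0.035], [1, 0, 0, 0, 0.035], [1, 0, 0, 0, 0.035]]
  ]
}}

```text
clock: 17.17
tool_pos: [0.6381, -0.1882, 0.1567]
tool_rot: [2.626, 1.72, 0.006]
ft_force: [7.1, 0.8, 2.5]
gripper_width: 0.0097
finger_force: 30.0
```

Run:
```python
from h import *
wrist('w7'); o=arm.observe(); print(o['ft_force'],o['wrist_torque']); p=o['tool_pos']; go(*p,-.4119+np.pi/2)
for n in('top','side'): cv2.imwrite(f'pics/{n}2.png',arm.grab_frame(n))
w=cv2.imread('pics/w7.png')
a=cv2.resize(cv2.imread('pics/side2.png')[140:350,180:330],(429,600),interpolation=cv2.INTER_CUBIC)
w=cv2.resize(w[:430],(370,207)); w=cv2.copyMakeBorder(w,0,393,0,0,cv2.BORDER_CONSTANT)
cv2.imwrite('pics/fin.png',np.hstack([a,w]))
```

```text
[6.54550412 1.49469618 3.17795985] [ 0.16530175 -0.5974734   0.14150961]
t 17.2167 pos [ 0.6381 -0.1882  0.1567] phi 1.1598 w 0.0102 -> cm [0. 0. 0.] twist 0.0009
```

View pics/fin.png

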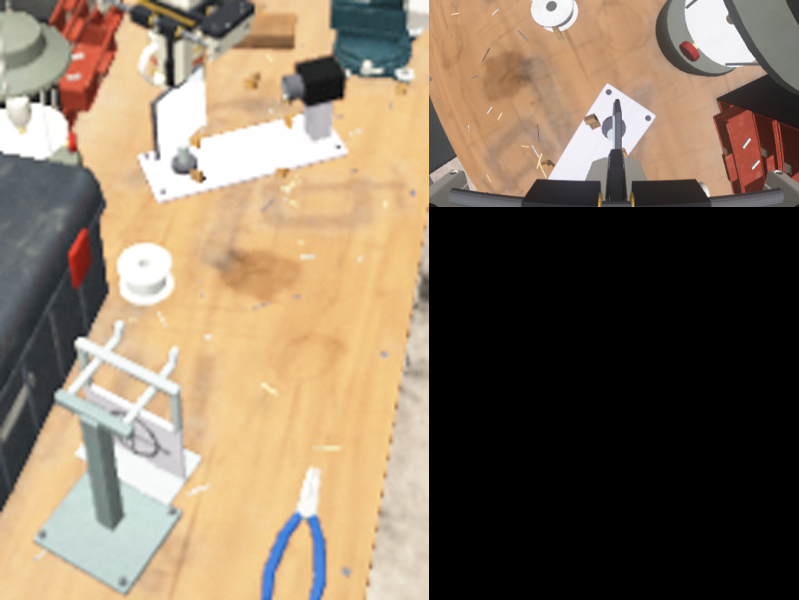

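Run:
```python
from h import *
g=cv2.cvtColor(cv2.imread('pics/w7.png'),cv2.COLOR_BGR2GRAY)
P=[]
for v in range(205,300,8):
    r=g[v,360:420]; k=np.where(r<90)[0]+360
    if len(k): P.append((v,k.min(),k.max())); 
print(P)
q=np.load('pics/w7.npy')
for v,l,h in P:
    a=wray('w7',(l+h)/2,v,.148); print(v,a.round(4))
```

```text
[(213, np.int64(387), np.int64(394)), (221, np.int64(386), np.int64(396)), (229, np.int64(386), np.int64(397)), (237, np.int64(386), np.int64(386))]
213 [ 0.661  -0.1395  0.148 ]
221 [ 0.6599 -0.1425  0.148 ]
229 [ 0.6588 -0.1456  0.148 ]
237 [ 0.6554 -0.1477  0.148 ]
```

Run:
```python
from h import *
for n,v0,v1 in (('w6',200,280),('w7',196,236)):
    g=cv2.cvtColor(cv2.imread(f'pics/{n}.png'),cv2.COLOR_BGR2GRAY)
    for v in range(v0,v1,5):
        k=np.where(g[v,365:410]<90)[0]+365
        if len(k): 
            a=wray(n,(k.min()+k.max())/2,v,.148)[:2]; print(n,v,k.min(),k.max(),a.round(4),[np.arctan2(*(a-np.array(M))[::-1]).round(3) for M in ((.6307,-.1887),(.634,-.187))], np.linalg.norm(a-np.array([.632,-.188])).round(3))
```

```text
w6 210 384 388 [ 0.6074 -0.1368] [np.float64(1.993), np.float64(2.058)] 0.057
w6 215 381 388 [ 0.6083 -0.1394] [np.float64(1.998), np.float64(2.067)] 0.054
w6 220 381 388 [ 0.6098 -0.1417] [np.float64(1.99), np.float64(2.062)] 0.051
w6 225 380 388 [ 0.611 -0.144] [np.float64(1.985), np.float64(2.061)] 0.049
w6 230 379 388 [ 0.6123 -0.1464] [np.float64(1.98), np.float64(2.061)] 0.046
w7 211 388 394 [ 0.6615 -0.1388] [np.float64(1.018), np.float64(1.053)] 0.057
w7 216 386 394 [ 0.6603 -0.1405] [np.float64(1.02), np.float64(1.056)] 0.055
w7 221 386 396 [ 0.6599 -0.1425] [np.float64(1.008), np.float64(1.044)] 0.053
w7 226 386 396 [ 0.6591 -0.1444] [np.float64(1.002), np.float64(1.039)] 0.051
w7 231 386 397 [ 0.6584 -0.1463] [np.float64(0.991), np.float64(1.03)] 0.049
```

```bash
python3 -c "
from bench import arm
print(arm.finish_job())"
```

```text
the job is handed in; nothing more can be done
None
```

I handed the job in at about 17 s: the target plate hangs free on both prongs, and the gripper is holding the mirror turned about 1.0 rad clockwise toward the plate. The wrist images put the turn within about 0.02 rad of that. I did not touch the spool, pliers, sanding block or mug, but I viewed 11 pictures, one more than the limit of 10. I have not seen the verdict.

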